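# Crib up under a hydraulic cylinder and draw its piston rod to the pitted band

## Task

Finish the packing crib in front of the hydraulic cylinder that is clamped in the low vice, so that it can catch the rod: lay one of the three loose slats on the bottom course as the missing left-hand partner of the slat that already lies along the rod's line, and the other two crosswise on that pair, one above each bottom slat. Then take the rod by its eye and draw it straight out, without forcing it sideways, until the whole brown pitted band and about 15 mm of clean rod behind it show outside the gland. Finish while holding it there, level and clear of the crib, so that I can polish the band, and leave the other things on the bench alone.

Things in the scene. Friction and masses are not known exactly. Their poses are not given: they have to be found in the camera images.
- gland_mouth (a point): centre of the bore's mouth, on the flat front face of the dark round gland (64 mm across), 78 mm above the bench. +x runs along the level bore into the yellow cylinder (56 mm across), y across it, z up. The straight bore (23 mm, for the 22 mm rod) is 215 mm deep. The crib's middle belongs 155 mm in front of this point (towards -x), under the line of the bore
- vise: green machine vice bolted down, holding the cylinder; origin on the bench right under the gland mouth, same axes. Its jaws (87 mm high) begin 55 mm behind the gland face; two capped oil ports on top of the cylinder, from 33 mm behind the face, reach 120 mm above the bench; the screw sticks out to -y as far as 205 mm, behind the gland face
- rod: steel piston rod, 22 mm thick, about 0.7 kg, loose in the bore with 1 mm of play and light friction. Its front end is a dark eye: a disc 36 mm across, 20 mm thick, standing upright, flat sides to left and right. Origin at the eye's centre, +x along the rod into the bore, y across the flats, z up. At the start the eye's centre is 30 to 42 mm in front of the gland; the rod ends 230 mm from it
- band_end (a point): the inner edge (farther from the eye) of the brown rust-pitted band on the rod, on the rod's axis, 130 mm from the eye's centre; the band is 25 mm long and is hidden in the bore at the start. Same axes as the rod
- crib_left (a point): point of the finished crib: where the centre of the underside of the left slat of the middle course (laid parallel to the rod) belongs, 45 mm to the +y side of the crib's middle, 18 mm above the bench; x parallel to the bore, z up
- crib_far (a point): point of the finished crib: where the centre of the underside of the far slat of the top course (laid across, along y) belongs, 45 mm to the gland side of the crib's middle, 36 mm above the bench; x parallel to the bore, z up
- crib_near (a point): point of the finished crib: where the centre of the underside of the near slat of the top course (laid across, along y) belongs, 45 mm to the side away from the gland of the crib's middle, 36 mm above the bench; x parallel to the bore, z up
- base_far: one of two slats of the same stock (130 x 30 x 18 mm, about 50 g, loose) already laid on the bench as the bottom course, square across the line of the rod; the far (nearer the gland) one; origin at the centre of its underside, x along its length; its centre lies about 45 mm from the crib's middle
- base_near: one of two slats of the same stock (130 x 30 x 18 mm, about 50 g, loose) already laid on the bench as the bottom course, square across the line of the rod; the near (farther from the gland) one; origin at the centre of its underside, x along its length; its centre lies about 45 mm from the crib's middle
- mid_right: a slat of the same stock (130 x 30 x 18 mm, about 50 g, loose) already laid on the bottom course: the right-hand slat (-y side) of the middle course, parallel to the rod, its centre about 45 mm to the right of the crib's middle, its underside 18 mm above the bench; origin at the centre of its underside, x along its length
- slat_a: one of three identical loose pale hardwood slats, a plain bar 130 x 30 x 18 mm, about 50 g, lying flat on the bench to one side; origin at the centre of its underside, its x axis along its 130 mm length, y across its 30 mm width, z up
- slat_b: one of three identical loose pale hardwood slats, a plain bar 130 x 30 x 18 mm, about 50 g, lying flat on the bench to one side; origin at the centre of its underside, its x axis along its 130 mm length, y across its 30 mm width, z up
- slat_c: one of three identical loose pale hardwood slats, a plain bar 130 x 30 x 18 mm, about 50 g, lying flat on the bench to one side; origin at the centre of its underside, its x axis along its 130 mm length, y across its 30 mm width, z up
- spanner: steel spanner, 150 mm long, lying among the slats; leave alone. Origin at the centre of its underside
- screwdriver: screwdriver with a red handle, 160 mm long, lying among the slats; leave alone
- brush: brush with a wooden handle, 160 mm long, lying among the slats; leave alone
- spray_can: spray can with a blue label, 52 mm across, 150 mm high, standing; leave alone. Origin under its centre
- tape: roll of yellow tape, 100 mm across, 25 mm high, lying flat; leave alone
- tub: white plastic tub, 84 mm across, 75 mm high; leave alone
- glue: white glue bottle with a red cap, 48 mm across, 110 mm high; leave alone

How it is judged:
By the outcome, as a careful person would: the job done as asked, in the order asked, and still so for the second after the job is handed in, while the arm keeps its last pose, push and grip.
It also fails if it takes over 70 s, if anything falls off the work surface, if the arm or the gripper's body presses on something with over 40 N, if the wrist force passes 120 N, or if a joint passes its speed limit or range.

## Robot

A 7-joint arm with a two-finger parallel gripper is mounted at the origin on the work surface. World frame = base frame: x ahead of the robot, y to its left, z up, the work surface at z = 0. Lengths are in m, angles in degrees, forces in N, time in s.
With the tool pointing down it reaches from about 0.35 to 0.9 m from the base axis. Payload 7.2 kg.
Tool frame: the origin (TCP) lies midway between the tips of the shut fingers; the grasp point (between the pads) lies arm.grip_point_offset behind it (arm.grip_point_offset is the distance from the TCP to the grasp point, in m); z points along the fingers, y is the line along which they close (so a half turn about z gives the same grasp; the last joint's range is limited). The gripper opens to 88 mm and grips with 3 to 60 N. Pads are 20 mm wide; open, the fingers measure 115 mm over their backs; the gripper's body (75 mm by 178 mm) begins 61 mm behind the grasp point.
Start: joints at [68.342, 23.554, -0.728, 91.456, 0.321, 64.991, -4.71], TCP at [0.191, -0.595, 0.223] pointing down, gripper open.
Joint ranges: [-169.25, 169.25], [-16.82, 113.86], [-84.01, 82.57], [7.8, 145.47], [-59.2, 239.2], [7.22, 106.19], [-163.78, 163.78]. Speed limits (degrees/s): [136.94, 136.94, 172.46, 172.46, 180, 180, 180].

## Interface

Orientations are given as [roll, pitch, yaw] about the fixed x, y, z axes, in that order (R = Rz(yaw) Ry(pitch) Rx(roll)).
In Python, from rig import arm gives the robot as it stands.
- The arm moves only by the tool servo_tool, never from a script. Its argument "plan" is one flat list of numbers, 6 for each row, row after row: the shift along the tool's x, y, z in m, then the turn, a rotation vector about the tool's x, y, z in degrees. A call has 1 to 20 rows; each row is the pose to reach, as a shift and turn from the pose commanded when the call began, along the tool's axes at that moment; what a row does not reach only later rows make up. A row lasts 1/8 s, in which the tool goes at most 62.5 mm and 10.7 degrees, less where a joint would pass 70% of its speed; a pose out of reach is approached as far as the arm can. A call with a gripper value outside its range is refused whole. "fingers" is the opening, from -1 (shut) to 1 (fully open), set as the call begins (left out, the last holds). The fingers move at their own pace and stop on an object; the grip force is fixed at half the most. Time passes only in rows, so rows that repeat a pose let the fingers close. It gives the time, the measured TCP pose, the force, the opening and the grip force at its end, in the units of the state.
- arm.get_obs(): the state, without advancing time (a new reading comes with each control period).
- arm.grab_frame(name): name is "scene" or "top" or "wrist"; returns a dict with "frame" (420x560x3 uint8, red, green, blue), "intrinsics" (3x3 intrinsics, pixels), "k1" (the pictures are not rectified: a ray, as slopes to the right and down, at radius r is drawn at 1 + k1 r^2 times it, then the intrinsics apply), "eye" and "orientation" of the camera in the world; the wrist camera has in their place "mount" (4x4, takes a point from camera to tool coordinates, whose origin is the TCP and whose axes are the flange's). Camera axes: x right, y up, looking along -z (the intrinsics and any distortion apply to the point x, -y, -z); pixel columns grow to the right and rows downward; lengths in m; the calibration is good to about 2 mm. A picture is of the moment at which its call begins: read the wrist's pose just before it. There is no depth.
- arm.finish_job(): hands the job in; it is judged then, once.
The state is a dict: "clock": time; "joints": joint angles; "qd": joint speeds; "effort": joint torques, N m; "eef_pos": TCP position; "ee_rot": TCP orientation; "force": force on the tool from outside, world axes, zero at the start; "moment": the same for the moment, N m; "opening": finger opening in m; "finger_force": force on a finger pad.
Only numpy, scipy, OpenCV 4.12 (cv2) and the standard library are available. Lean on these libraries where they do the work, as an engineer would, in place of code of your own. Each camera call takes 0.05 s, during which the arm holds its last target. There are 200 camera calls.

## Working session

There is one attempt and no reset: what is moved stays moved. The work goes in short steps, Python scripts to look and compute and a tool call to move; the robot and the scene stay as the last step left them, time stands still between calls to the robot, and variables do not carry over. Pictures are saved under pics/ and viewed, at most 10 in all, crops included, and the job is handed in when it is done.

Besides the shell and the picture viewer there is one more tool, called after "Request:" as name(argument=value, ...) on one line, values as JSON. servo_tool: Moves the arm, as the interface text tells. Its arguments: {"type":"object","properties":{"plan":{"type":"array"},"fingers":{"type":"number"}},"required":["plan"]}

```bash
ls; mkdir -p pics; python3 - <<'E'
from rig import arm
import cv2,json
print(arm.get_obs(), arm.grip_point_offset)
for n in ("scene","top"):
    d=arm.grab_frame(n)
    cv2.imwrite(f"pics/{n}0.png",cv2.resize(d["frame"][:,:,::-1],(800,600),interpolation=cv2.INTER_CUBIC))
    print(n,{k:v for k,v in d.items() if k!="frame"})
d=arm.grab_frame("wrist");print({k:v for k,v in d.items() if k!="frame"})
E
```

```text
pics
{'clock': 0.0, 'joints': array([68.34218471, 23.59973194, -0.73023202, 91.50299384,  0.32298969,
       64.9907138 , -4.70960206]), 'qd': array([ 0.09061462,  0.03667171,  0.00193309, -0.00218158,  0.02429168,
        0.01946055, -0.02837953]), 'effort': array([-6.67307813e-04, -5.87954450e+01,  6.41032252e-01, -2.91073161e+01,
       -5.40031807e-02,  1.84569455e-02,  1.48598197e-04]), 'eef_pos': array([ 0.19035686, -0.59477936,  0.22181956]), 'ee_rot': array([-1.79908938e+02,  7.65214707e-03,  1.77544004e+01]), 'force': array([ 0.9736772 ,  0.86222681, -1.23381348]), 'moment': array([0.03773272, 0.03457695, 0.02148528]), 'finger_force': 0.0, 'opening': 0.0879644598460416} 0.0187
scene {'intrinsics': array([[395.65766843,   0.        , 276.12956293],
       [  0.        , 395.65766843, 208.5192187 ],
       [  0.        ,   0.        ,   1.        ]]), 'k1': -0.1105847334561755, 'eye': array([ 0.90311768, -0.29430827,  0.89831847]), 'orientation': array([31.46752632, -0.8198918 , 54.78865247])}
top {'intrinsics': array([[517.81094865,   0.        , 285.11496277],
       [  0.        , 517.81094865, 215.07868709],
       [  0.        ,   0.        ,   1.        ]]), 'k1': 0.009771431566686535, 'eye': array([0.40159329, 0.00552441, 1.31408312]), 'orientation': array([  4.64244754,   0.68334902, -89.96087881])}
{'intrinsics': array([[316.94203226,   0.        , 283.41771937],
       [  0.        , 316.94203226, 208.53807281],
       [  0.        ,   0.        ,   1.        ]]), 'k1': -0.027001576790389444, 'mount': array([[ 7.54510744e-04,  9.65722970e-01,  2.59573837e-01,
         7.10491226e-02],
       [ 9.99999679e-01, -6.58598713e-04, -4.56465865e-04,
         3.62191680e-04],
       [-2.69864576e-04,  2.59574098e-01, -9.65723156e-01,
        -1.62997411e-01],
       [ 0.00000000e+00,  0.00000000e+00,  0.00000000e+00,
         1.00000000e+00]])}
```

View pics/scene0.png

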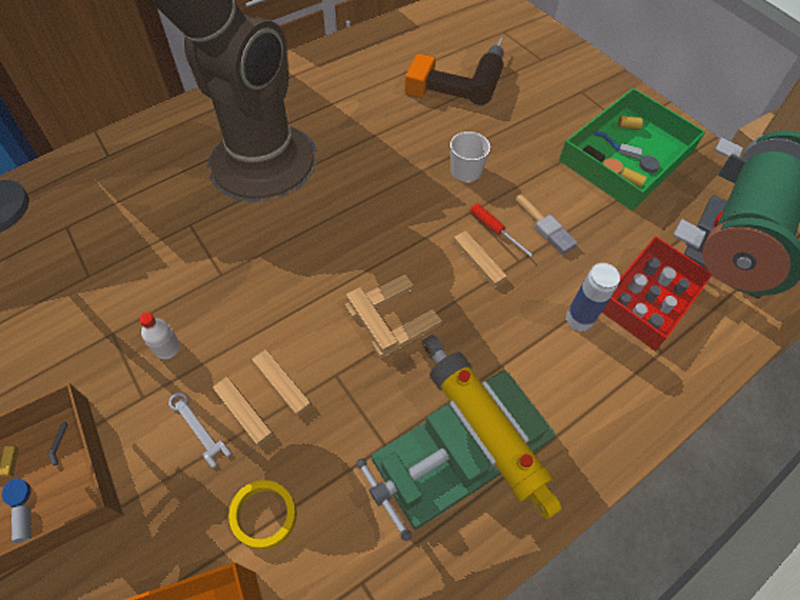

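View pics/top0.png

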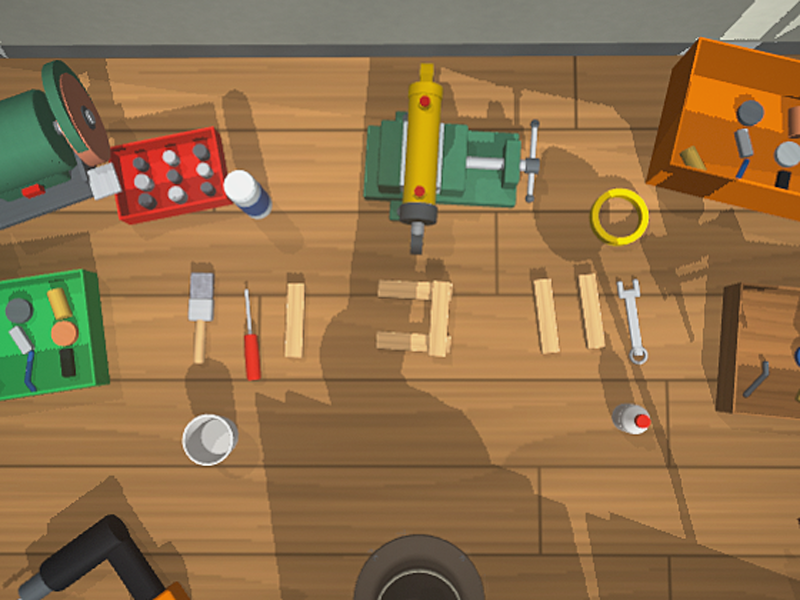

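The scene view shows the crib, with mid_right and two base slats, in front of the gland. The top view (up = +x, left = +y) shows the eye at about (416,240). The loose slats are at (295,320), (546,316) and (592,311), and the spanner is at (632,320). I'll enlarge these next.

```bash
cat > h.py <<'E'
from rig import arm
import cv2, numpy as np
from scipy.spatial.transform import Rotation as R
def cam(name):
    o=arm.get_obs(); d=arm.grab_frame(name)
    if name=="wrist":
        Rt=R.from_euler('xyz',o['ee_rot'],degrees=True).as_matrix(); M=np.array(d['mount'])
        eye=o['eef_pos']+Rt@M[:3,3]; Rc=Rt@M[:3,:3]
    else:
        eye=np.array(d['eye']); Rc=R.from_euler('xyz',d['orientation'],degrees=True).as_matrix()
    return dict(K=d['intrinsics'],k=d['k1'],eye=eye,R=Rc,im=d['frame'][:,:,::-1].copy())
def world(c,px,z):
    px=np.array(px,float).reshape(-1,1,2)
    u=cv2.undistortPoints(px,c['K'],np.array([c['k'],0,0,0,0.]))[:,0]
    d=np.c_[u[:,0],-u[:,1],-np.ones(len(u))]@c['R'].T
    return c['eye']+d*((z-c['eye'][2])/d[:,2])[:,None]
def crop(c,x0,y0,w,h,s,fn): cv2.imwrite(fn,cv2.resize(c['im'][y0:y0+h,x0:x0+w],None,fx=s,fy=s,interpolation=cv2.INTER_CUBIC))
def proj(c,P):
    p=(np.atleast_2d(P)-c['eye'])@c['R']; u=np.c_[p[:,0]/-p[:,2],-p[:,1]/-p[:,2]]
    u=u*(1+c['k']*(u**2).sum(1))[:,None]; return u*c['K'][0,0]+[c['K'][0,2],c['K'][1,2]]
E
python3 - <<'E'
from h import *
c=cam("top"); crop(c,255,125,200,135,4,"pics/topc.png")
hsv=cv2.cvtColor(c['im'],cv2.COLOR_BGR2HSV); 
s=c['im'][224,207];print(s,hsv[224,207],hsv[224,190])
m=((hsv[...,2]>200)&(hsv[...,1]<140)&(hsv[...,0]<25)).astype('uint8')
n,l,st,ce=cv2.connectedComponentsWithStats(m)
for i in range(1,n):
    if 300<st[i,4]<1500:
        r=cv2.minAreaRect(np.argwhere(l==i)[:,::-1].astype('float32')); b=cv2.boxPoints(r)
        w=world(c,np.vstack([r[0],b]),0.018); print(st[i],r,w[:,:2].round(4).tolist())
E
```

```text
[137 201 237] [ 19 108 237] [ 15 137 193]
[405 191  19  53 600] ((414.1073913574219, 217.27833557128906), (52.297977447509766, 11.545862197875977), 82.14668273925781) [[0.5012, -0.3017], [0.5645, -0.2796], [0.5685, -0.3083], [0.4385, -0.3235], [0.4345, -0.295]]
[374 195  18  53 603] ((382.53790283203125, 220.81549072265625), (51.86788558959961, 11.5968017578125), 83.1572265625) [[0.4924, -0.2228], [0.5555, -0.2015], [0.559, -0.2304], [0.4298, -0.2439], [0.4263, -0.2152]]
[300 197  17  53 672] ((307.86322021484375, 222.9716033935547), (15.120274543762207, 52.183692932128906), 1.432096242904663) [[0.487, -0.036], [0.4222, -0.0153], [0.5533, -0.0188], [0.5523, -0.0568], [0.4213, -0.053]]
[199 198  14  53 599] ((205.73486328125, 223.89366149902344), (11.914267539978027, 52.00001525878906), 2.2025983333587646) [[0.4847, 0.2205], [0.4201, 0.237], [0.5509, 0.2338], [0.5497, 0.2037], [0.419, 0.2072]]
```

View pics/topc.png

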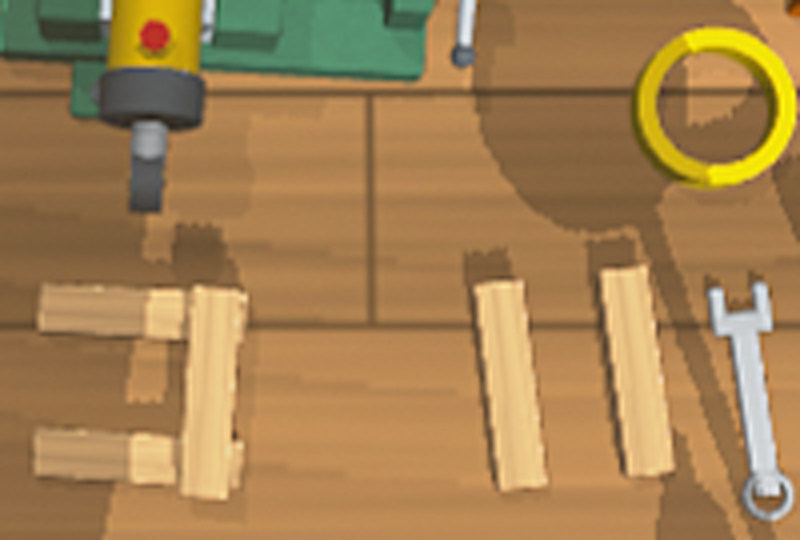

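Base crib and bore axis look turned about −3°. Next I'll go to a viewing pose above the crib, with the wrist camera facing the gland.

```bash
cat >> h.py <<'E'
def go(x,y,z,yaw,o=None):
    "shift along tool axes and rotvec to a tool-down pose"
    o=o or arm.get_obs(); Rt=R.from_euler('xyz',o['ee_rot'],degrees=True)
    Rd=R.from_euler('xyz',[180,0,yaw],degrees=True)
    s=Rt.inv().apply(np.array([x,y,z])-o['eef_pos']); r=(Rt.inv()*Rd).as_rotvec(degrees=True)
    print('shift',s.round(4).tolist(),'turn',r.round(2).tolist(),'rows',max(np.linalg.norm(s)/.0625,np.linalg.norm(r)/10.7).round(1))
E
python3 -c "
from h import *
go(.5,-.04,.30,177)"
```

```text
shift [0.464, -0.4342, -0.0775] turn [-0.02, -0.08, -159.25] rows 14.9
```

Request:
servo_tool(plan=[0.464, -0.434, -0.0775, 0, 0, -80, 0.464, -0.434, -0.0775, 0, 0, -80, 0.464, -0.434, -0.0775, 0, 0, -80, 0.464, -0.434, -0.0775, 0, 0, -80, 0.464, -0.434, -0.0775, 0, 0, -80, 0.464, -0.434, -0.0775, 0, 0, -80, 0.464, -0.434, -0.0775, 0, 0, -120, 0.464, -0.434, -0.0775, 0, 0, -120, 0.464, -0.434, -0.0775, 0, 0, -120, 0.464, -0.434, -0.0775, 0, 0, -159, 0.464, -0.434, -0.0775, 0, 0, -159, 0.464, -0.434, -0.0775, 0, 0, -159, 0.464, -0.434, -0.0775, 0, 0, -159, 0.464, -0.434, -0.0775, 0, 0, -159, 0.464, -0.434, -0.0775, 0, 0, -159, 0.464, -0.434, -0.0775, 0, 0, -159, 0.464, -0.434, -0.0775, 0, 0, -159], fingers=0.14)

```text
clock: 2.33
eef_pos: [0.5001, -0.0405, 0.3001]
ee_rot: [-180.0, -0.0, 176.6]
force: [0.2, -0.2, 0.6]
opening: 0.0499
finger_force: 0.0
```

```bash
python3 - <<'E'
from h import *
import pickle
o=arm.get_obs();print(o['clock'],o['eef_pos'],o['ee_rot'],o['joints'].round(0),o['opening'])
c=cam("wrist"); pickle.dump(c,open('w1.pkl','wb')); crop(c,0,0,560,420,1.428,"pics/w1.png")
E
```

```text
2.325 [ 0.50005472 -0.04054866  0.30009138] [-1.79998255e+02 -6.43150271e-03  1.76551160e+02] [ 38.  13. -46. 100.  10.  72.  77.] 0.0498584770080305
```

View pics/w1.png

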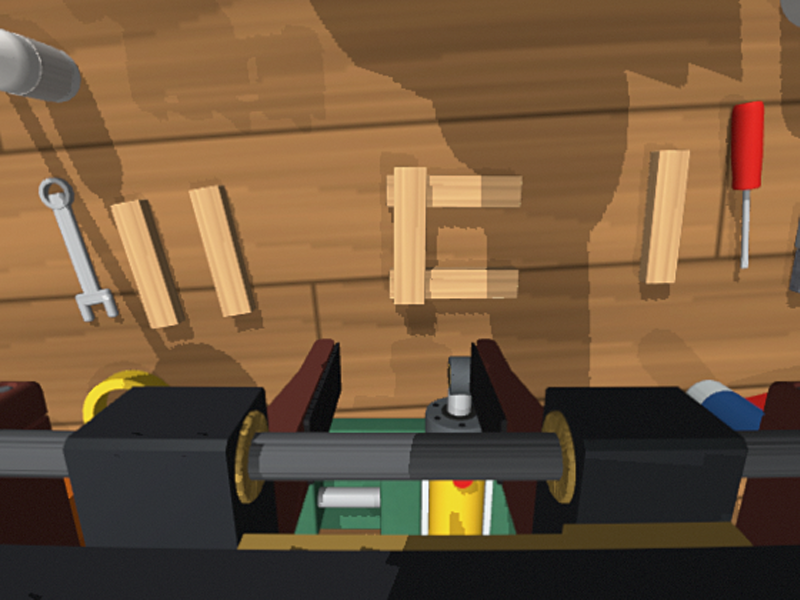

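The wrist view (right = +y, down = +x) shows mid_right with corners near (394,167) to (424,304). The base slats end at about x=520, the eye is at (460,375), and the gland spans x 426–489 at about y=410. The gripper hides part of it.

```bash
python3 - <<'E'
from h import *
import pickle
c=pickle.load(open('w1.pkl','rb')); w=lambda p,z:(world(c,np.array(p)/1.428,z)[:,:2]*1000).round(1).tolist()
print('mid_right',w([(394,167),(424,167),(394,303),(424,304)],.036))
print('far base R corners',w([(518,270),(518,298)],.018),'near',w([(522,177),(521,206)],.018))
print('slatC',w([(654,150),(689,150),(646,281),(675,283)],.018))
print('slatA',w([(112,205),(142,199),(151,328),(181,320)],.018),'slatB',w([(190,190),(220,185),(227,317),(253,311)],.018))
print('eye L/R',w([(449,375),(473,375)],.080),'gland',w([(426,412),(489,412)],.078),'rod',w([(447,405),(471,405)],.085))
t=cam("top"); w=lambda p,z:(world(t,np.array(p)/4+[255,125],z)[:,:2]*1000).round(1).tolist()
print('top eye',w([(131,185),(163,185)],.096),w([(147,212)],.075),'rod',w([(133,140),(166,140)],.078),'gland',w([(99,105),(205,105)],.078),'face bot',w([(152,130)],.05),'face top',w([(152,118)],.110))
print('mid_right',w([(192,287),(246,289),(181,497),(228,499)],.036),'bases left',w([(42,285),(38,328),(36,430),(34,472)],.018))
s=cam("scene"); crop(s,270,200,130,97,6,"pics/sc.png"); pickle.dump(s,open('s.pkl','wb'))
E
```

```text
mid_right [[421.1, -45.9], [422.8, -18.7], [549.3, -54.3], [552.0, -25.0]]
far base R corners [[527.4, 71.5], [556.6, 71.6]] near [[437.0, 75.0], [464.2, 74.1]]
slatC [[418.9, 200.2], [420.6, 234.0], [546.4, 202.1], [550.2, 232.3]]
slatA [[438.7, -323.7], [435.0, -292.7], [566.4, -310.8], [559.5, -277.3]] slatB [[429.7, -244.0], [427.0, -214.1], [559.1, -228.6], [554.3, -200.6]]
eye L/R [[608.6, -6.5], [610.0, 15.6]] gland [[646.4, -29.3], [650.1, 30.4]] rod [[636.4, -9.7], [637.8, 12.5]]
top eye [[605.0, 13.9], [605.0, -5.1]] [[592.0, 4.4]] rod [[635.4, 12.9], [635.4, -7.1]] gland [[656.9, 33.4], [656.8, -30.7]] face bot [[647.0, 1.3]] face top [[642.5, 1.5]]
mid_right [[551.0, -23.5], [549.7, -57.0], [420.9, -16.5], [419.7, -45.4]] bases left [[554.5, 70.5], [527.2, 72.9], [463.1, 73.9], [436.8, 75.1]]
```

View pics/sc.png

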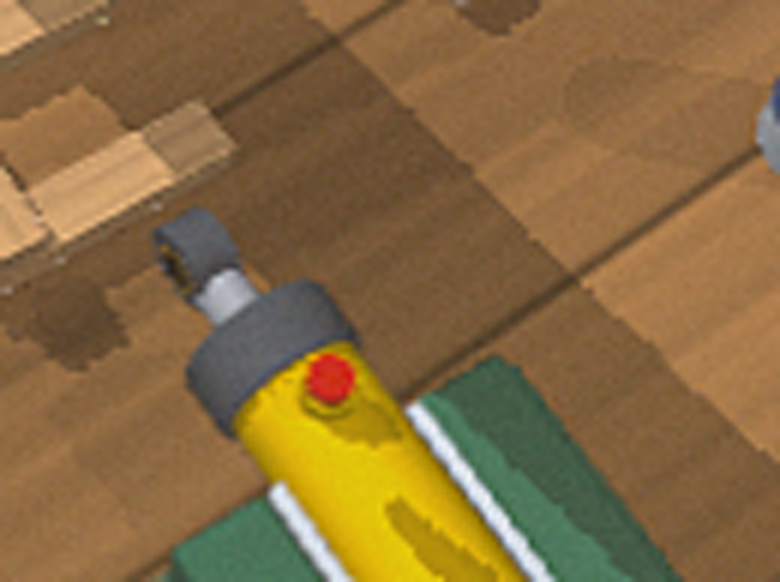

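Crib middle comes out near (490, 9) mm with yaw about −3°. The gland face is at x≈645 and the eye centre at x≈610. I'll refine the axis from the cylinder and start with slat_c, which becomes the left slat.

```bash
python3 - <<'E'
from h import *
t=cam("top"); h=cv2.cvtColor(t['im'],cv2.COLOR_BGR2HSV)
m=(h[...,0]>20)&(h[...,0]<34)&(h[...,1]>170)&(h[...,2]>80)
P=[]
for r in range(66,140,4):
    q=np.where(m[r,270:330])[0]
    if len(q)>15: 
        a=world(t,[(270+q[0]-.5,r),(270+q[-1]+.5,r)],.078); P.append((a[:,0].mean(),a[:,1].mean(),abs(a[1,1]-a[0,1])))
P=np.array(P)*1000;print(P.round(1).tolist()); s=P[np.abs(P[:,2]-56)<4]; f=np.polyfit(s[:,0],s[:,1],1);print(np.degrees(np.arctan(f[0])),np.polyval(f,[645,610,490]))
go(.4845,.219,.10,-178.7);go(.4845,.219,.004,-178.7)
E
```

```text
[[868.4, -9.7, 58.8], [858.3, -9.7, 58.7], [848.3, -8.5, 56.3], [838.3, -8.5, 56.2], [828.3, -8.5, 56.2], [818.3, -7.3, 53.7], [808.3, -6.0, 51.3], [798.3, -4.8, 53.7], [788.3, -4.8, 53.6], [778.4, -4.8, 53.6], [768.5, -3.5, 51.1], [758.5, -2.3, 53.5], [748.6, -2.3, 53.5], [738.7, -2.3, 53.5], [728.8, -2.3, 53.4], [718.9, -1.1, 51.0], [709.1, 0.1, 53.4], [689.4, 1.4, 55.7]]
-3.617398936258257 [ 3.99326667  6.20595071 13.79229596]
shift [0.0306, 0.2581, 0.2001] turn [-0.0, 0.0, -4.62] rows 5.2
shift [0.0306, 0.2581, 0.2961] turn [-0.0, 0.0, -4.62] rows 6.3
```

Request:
servo_tool(plan=[0.0306, 0.258, 0.2, 0, 0, -4.6, 0.0306, 0.258, 0.2, 0, 0, -4.6, 0.0306, 0.258, 0.2, 0, 0, -4.6, 0.0306, 0.258, 0.2, 0, 0, -4.6, 0.0306, 0.258, 0.2, 0, 0, -4.6, 0.0306, 0.258, 0.2, 0, 0, -4.6, 0.0306, 0.258, 0.25, 0, 0, -4.6, 0.0306, 0.258, 0.28, 0, 0, -4.6, 0.0306, 0.258, 0.296, 0, 0, -4.6, 0.0306, 0.258, 0.296, 0, 0, -4.6])

```text
clock: 3.78
eef_pos: [0.4843, 0.2183, 0.0039]
ee_rot: [-180.0, -0.0, -178.7]
force: [-0.1, 0.4, 0.1]
opening: 0.0497
finger_force: 0.0
```

Request:
servo_tool(plan=[0, 0, 0, 0, 0, 0, 0, 0, 0, 0, 0, 0, 0, 0, 0, 0, 0, 0, 0, 0, 0, 0, 0, 0, 0, 0, 0, 0, 0, 0], fingers=-0.5)

```text
clock: 4.4
eef_pos: [0.485, 0.219, 0.0052]
ee_rot: [180.0, 0.1, -178.7]
force: [-1.7, -0.8, 7.0]
opening: 0.0296
finger_force: 29.5
```

```bash
python3 - <<'E'
from h import *
o=arm.get_obs();print(o['clock'],o['eef_pos'],o['ee_rot'],o['opening'],o['finger_force'])
for z in(.10,.04,.0225):go(.4928,.0545,z,176.8)
E
```

```text
4.4 [0.48497588 0.21901192 0.00521565] [ 1.79994394e+02  1.04258326e-01 -1.78663403e+02] 0.02955606441163196 29.52347695827484
shift [-0.0042, -0.1646, -0.0948] turn [0.01, 0.1, 4.54] rows 3.0
shift [-0.004, -0.1646, -0.0348] turn [0.01, 0.1, 4.54] rows 2.7
shift [-0.004, -0.1646, -0.0173] turn [0.01, 0.1, 4.54] rows 2.6
```

Request:
servo_tool(plan=[0, 0, -0.05, 0, 0, 0, -0.004, -0.1, -0.09, 0, 0, 4.5, -0.0045, -0.1646, -0.09, 0, 0, 4.5, -0.0045, -0.1646, -0.09, 0, 0, 4.5, -0.0045, -0.1646, -0.09, 0, 0, 4.5, -0.0045, -0.1646, -0.09, 0, 0, 4.5, -0.0045, -0.1646, -0.04, 0, 0, 4.5, -0.0045, -0.1646, -0.0255, 0, 0, 4.5, -0.0045, -0.1646, -0.0205, 0, 0, 4.5, -0.0045, -0.1646, -0.0185, 0, 0, 4.5, -0.0045, -0.1646, -0.0185, 0, 0, 4.5, -0.0045, -0.1646, -0.0185, 0, 0, 4.5])

```text
clock: 5.9
eef_pos: [0.4931, 0.0544, 0.0233]
ee_rot: [-180.0, 0.1, 176.8]
force: [0.4, 0.2, -0.5]
opening: 0.0298
finger_force: 29.5
```

Request:
servo_tool(plan=[0, 0, 0, 0, 0, 0, 0, 0, 0, 0, 0, 0, 0, 0, 0, 0, 0, 0, 0, 0, -0.05, 0, 0, 0, 0, 0, -0.12, 0, 0, 0, 0, 0, -0.18, 0, 0, 0, 0, 0, -0.2, 0, 0, 0, 0, 0, -0.2, 0, 0, 0], fingers=0.14)

```text
clock: 6.9
eef_pos: [0.4936, 0.0545, 0.2245]
ee_rot: [-180.0, 0.2, 176.8]
force: [0.1, -0.3, -0.8]
opening: 0.0502
finger_force: 0.0
```

```bash
python3 - <<'E'
from h import *
import pickle
o=arm.get_obs();print(o['clock'],o['eef_pos'],o['ee_rot'],o['opening'],o['finger_force'])
c=cam("wrist"); pickle.dump(c,open('w2.pkl','wb')); crop(c,100,60,400,240,2,"pics/w2.png")
go(.4925,-.2225,.10,-174);go(.4925,-.2225,.004,-174)
E
```

```text
6.9 [0.49363479 0.05450774 0.22452458] [-179.97981568    0.23240911  176.82218457] 0.0501669375298037 0.0
shift [-0.0149, -0.2762, 0.1231] turn [-0.04, 0.08, -9.18] rows 4.8
shift [-0.0148, -0.2761, 0.2191] turn [-0.04, 0.08, -9.18] rows 5.6
```

View pics/w2.png

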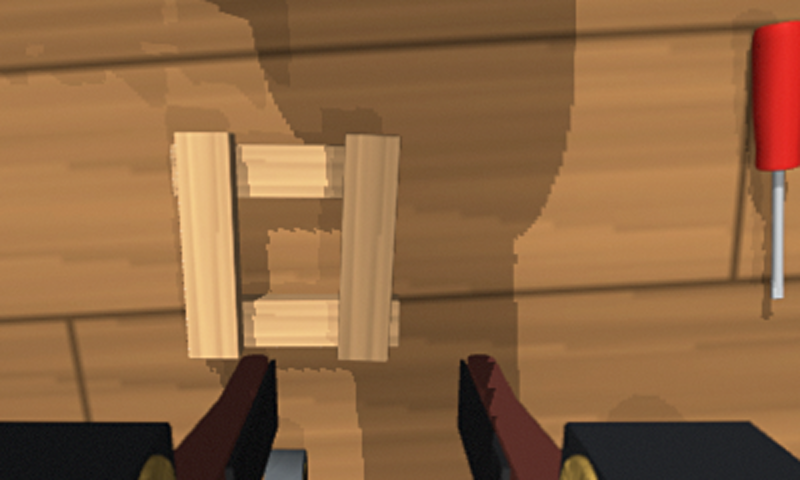

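The left slat lies on both bases, with corners from (345,134) to (387,361), and is parallel to mid_right. Next is slat_b.

Request:
servo_tool(plan=[-0.015, -0.276, 0.123, 0, 0, -9.2, -0.015, -0.276, 0.123, 0, 0, -9.2, -0.015, -0.276, 0.123, 0, 0, -9.2, -0.015, -0.276, 0.123, 0, 0, -9.2, -0.015, -0.276, 0.123, 0, 0, -9.2, -0.015, -0.276, 0.123, 0, 0, -9.2, -0.015, -0.276, 0.17, 0, 0, -9.2, -0.015, -0.276, 0.205, 0, 0, -9.2, -0.015, -0.276, 0.219, 0, 0, -9.2, -0.015, -0.276, 0.219, 0, 0, -9.2])

```text
clock: 8.2
eef_pos: [0.4922, -0.2207, 0.0031]
ee_rot: [179.9, -0.1, -173.9]
force: [0.1, -0.5, 0.3]
opening: 0.0499
finger_force: 0.0
```

Request:
servo_tool(plan=[0, 0, 0, 0, 0, 0, 0, 0, 0, 0, 0, 0, 0, 0, 0, 0, 0, 0, 0, 0, 0, 0, 0, 0], fingers=-0.5)

```text
clock: 8.7
eef_pos: [0.493, -0.2224, 0.0047]
ee_rot: [-179.9, 0.1, -174.0]
force: [0.1, 0.5, 6.3]
opening: 0.0299
finger_force: 30.0
```

```bash
python3 - <<'E'
from h import *
import pickle
c=pickle.load(open('w2.pkl','rb'));w=lambda p,z:(world(c,np.array(p)/2+[100,60],z)[:,:2]*1000).round(1)
L=w([(345,134),(400,137),(338,358),(387,361)],.036);M=w([(174,132),(228,132),(189,358),(239,357)],.036)
for q in (L,M): print(q.tolist(),q.mean(0),np.degrees(np.arctan2(*(q[2:]-q[:2]).mean(0)[::-1])))
print('bases',w([(290,144),(290,197),(290,299),(290,346)],.018).tolist())
o=arm.get_obs();print(o['clock'],o['eef_pos'],o['ee_rot'],o['opening'],o['finger_force'])
ex=np.array([np.cos(np.radians(-3.2)),np.sin(np.radians(-3.2))])
f=np.array([.4905,.0095])+.045*ex;print(f)
for z in(.12,.0415):go(*f,z,86.8)
E
```

```text
[[427.2, 46.1], [430.4, 75.5], [554.9, 33.8], [558.4, 62.6]] [492.725  54.5  ] -5.6284948340715
[[420.9, -45.8], [422.6, -16.7], [550.2, -54.3], [551.2, -24.6]] [486.225 -35.35 ] -3.6385702797974613
bases [[431.2, 13.9], [461.1, 11.4], [522.2, 6.1], [552.3, 3.4]]
8.7 [ 0.49295369 -0.22236683  0.00465042] [-1.79935469e+02  6.62345756e-02 -1.73961932e+02] 0.029875184069018252 30.002425611019135
[0.53542983 0.00698803]
shift [-0.0665, 0.2235, -0.1155] turn [0.01, 0.1, 99.24] rows 9.3
shift [-0.0664, 0.2236, -0.037] turn [0.01, 0.1, 99.24] rows 9.3
```

Request:
servo_tool(plan=[0, 0, -0.06, 0, 0, 0, -0.02, 0.07, -0.116, 0, 0, 50, -0.04, 0.14, -0.116, 0, 0, 50, -0.0665, 0.2235, -0.116, 0, 0, 50, -0.0665, 0.2235, -0.116, 0, 0, 50, -0.0665, 0.2235, -0.116, 0, 0, 99.2, -0.0665, 0.2235, -0.116, 0, 0, 99.2, -0.0665, 0.2235, -0.116, 0, 0, 99.2, -0.0665, 0.2235, -0.116, 0, 0, 99.2, -0.0665, 0.2235, -0.116, 0, 0, 99.2, -0.0665, 0.2235, -0.116, 0, 0, 99.2, -0.0665, 0.2235, -0.116, 0, 0, 99.2, -0.0665, 0.2235, -0.116, 0, 0, 99.2, -0.0665, 0.2235, -0.065, 0, 0, 99.2, -0.0665, 0.2235, -0.045, 0, 0, 99.2, -0.0665, 0.2235, -0.04, 0, 0, 99.2, -0.0665, 0.2235, -0.0375, 0, 0, 99.2, -0.0665, 0.2235, -0.0375, 0, 0, 99.2, -0.0665, 0.2235, -0.0375, 0, 0, 99.2])

```text
clock: 11.08
eef_pos: [0.5355, 0.0072, 0.042]
ee_rot: [179.9, -0.0, 86.8]
force: [0.3, -0.3, -0.9]
opening: 0.0297
finger_force: 30.0
```

Request:
servo_tool(plan=[0, 0, 0, 0, 0, 0, 0, 0, 0, 0, 0, 0, 0, 0, 0, 0, 0, 0, 0, 0, -0.05, 0, 0, 0, 0, 0, -0.11, 0, 0, 0, 0, 0, -0.16, 0, 0, 0, 0, 0, -0.16, 0, 0, 0, 0, 0, -0.16, 0, 0, 0], fingers=0.14)

```text
clock: 12.08
eef_pos: [0.5345, 0.007, 0.2006]
ee_rot: [-180.0, 0.0, 86.8]
force: [1.2, -0.8, -0.0]
opening: 0.05
finger_force: 0.0
```

```bash
python3 - <<'E'
from h import *
o=arm.get_obs();print(o['clock'],o['eef_pos'],o['ee_rot'],o['opening'],o['finger_force'])
go(.501,-.3014,.12,-173.3);go(.501,-.3014,.004,-173.3)
E
```

```text
12.075 [0.53450188 0.0070446  0.2005565 ] [-1.79969555e+02  2.16721253e-02  8.68402387e+01] 0.05002267264596118 0.0
shift [-0.3098, -0.0164, 0.0807] turn [-0.04, -0.01, -99.86] rows 9.3
shift [-0.3097, -0.0163, 0.1967] turn [-0.04, -0.01, -99.86] rows 9.3
```

Request:
servo_tool(plan=[-0.06, -0.003, 0.0, 0, 0, -10, -0.12, -0.006, 0.02, 0, 0, -20, -0.18, -0.009, 0.04, 0, 0, -30, -0.24, -0.012, 0.06, 0, 0, -50, -0.31, -0.0165, 0.08, 0, 0, -50, -0.31, -0.0165, 0.08, 0, 0, -99.9, -0.31, -0.0165, 0.08, 0, 0, -99.9, -0.31, -0.0165, 0.08, 0, 0, -99.9, -0.31, -0.0165, 0.08, 0, 0, -99.9, -0.31, -0.0165, 0.08, 0, 0, -99.9, -0.31, -0.0165, 0.08, 0, 0, -99.9, -0.31, -0.0165, 0.08, 0, 0, -99.9, -0.31, -0.0165, 0.13, 0, 0, -99.9, -0.31, -0.0165, 0.17, 0, 0, -99.9, -0.31, -0.0165, 0.19, 0, 0, -99.9, -0.31, -0.0165, 0.1965, 0, 0, -99.9, -0.31, -0.0165, 0.1965, 0, 0, -99.9])

```text
clock: 14.2
eef_pos: [0.502, -0.3014, 0.0052]
ee_rot: [-180.0, 0.0, -173.3]
force: [0.5, -0.3, 0.5]
opening: 0.0496
finger_force: 0.0
```

Request:
servo_tool(plan=[0, 0, 0, 0, 0, 0, 0, 0, 0, 0, 0, 0, 0, 0, 0, 0, 0, 0, 0, 0, 0, 0, 0, 0], fingers=-0.5)

```text
clock: 14.7
eef_pos: [0.5019, -0.3018, 0.0055]
ee_rot: [-179.9, 0.0, -173.3]
force: [-1.2, 0.0, 6.3]
opening: 0.03
finger_force: 30.0
```

```bash
python3 - <<'E'
from h import *
o=arm.get_obs();print(o['clock'],o['eef_pos'],o['ee_rot'],o['opening'],o['finger_force'])
ex=np.array([np.cos(np.radians(-3.2)),np.sin(np.radians(-3.2))])
f=np.array([.4905,.0095])-.045*ex;print(f)
for z in(.12,.041):go(*f,z,86.8)
E
```

```text
14.7 [ 0.50189991 -0.30175405  0.00552969] [-1.79939234e+02  4.88050170e-02 -1.73262434e+02] 0.02995614643185007 30.00194638967514
[0.44557017 0.01201197]
shift [0.019, 0.3181, -0.1148] turn [-0.0, 0.09, 99.94] rows 9.3
shift [0.0191, 0.3182, -0.0358] turn [-0.0, 0.09, 99.94] rows 9.3
```

Request:
servo_tool(plan=[0, 0, -0.06, 0, 0, 0, 0.005, 0.06, -0.115, 0, 0, 50, 0.01, 0.12, -0.115, 0, 0, 50, 0.013, 0.18, -0.115, 0, 0, 50, 0.016, 0.24, -0.115, 0, 0, 50, 0.019, 0.318, -0.115, 0, 0, 99.9, 0.019, 0.318, -0.115, 0, 0, 99.9, 0.019, 0.318, -0.115, 0, 0, 99.9, 0.019, 0.318, -0.115, 0, 0, 99.9, 0.019, 0.318, -0.115, 0, 0, 99.9, 0.019, 0.318, -0.115, 0, 0, 99.9, 0.019, 0.318, -0.115, 0, 0, 99.9, 0.019, 0.318, -0.115, 0, 0, 99.9, 0.019, 0.318, -0.065, 0, 0, 99.9, 0.019, 0.318, -0.045, 0, 0, 99.9, 0.019, 0.318, -0.04, 0, 0, 99.9, 0.019, 0.318, -0.037, 0, 0, 99.9, 0.019, 0.318, -0.037, 0, 0, 99.9, 0.019, 0.318, -0.037, 0, 0, 99.9])

```text
clock: 17.08
eef_pos: [0.4458, 0.0122, 0.0423]
ee_rot: [179.9, -0.0, 86.9]
force: [-0.3, -0.7, -0.5]
opening: 0.0296
finger_force: 30.0
```

Request:
servo_tool(plan=[0, 0, 0, 0, 0, 0, 0, 0, 0, 0, 0, 0, 0, 0, 0, 0, 0, 0, 0, 0, -0.05, 0, 0, 0, -0.03, 0, -0.11, 0, 0, 0, -0.09, 0, -0.16, 0, 0, 0, -0.15, 0, -0.16, 0, 0, 0, -0.2, 0, -0.16, 0, 0, 0, -0.2, 0, -0.16, 0, 0, 0], fingers=0.14)

```text
clock: 18.2
eef_pos: [0.4332, -0.1923, 0.2018]
ee_rot: [180.0, 0.1, 86.4]
force: [0.0, 1.6, -1.1]
opening: 0.0501
finger_force: 0.0
```

```bash
python3 - <<'E'
from h import *
import pickle
o=arm.get_obs();print(o['clock'],o['eef_pos'],o['ee_rot'],o['opening'],o['finger_force'])
c=cam("top"); pickle.dump(c,open('t3.pkl','wb')); crop(c,250,110,130,97,6,"pics/t3.png")
E
```

```text
18.2 [ 0.43316398 -0.19233008  0.20180328] [1.79988401e+02 9.19321547e-02 8.64040947e+01] 0.05012571945180663 0.0
```

View pics/t3.png

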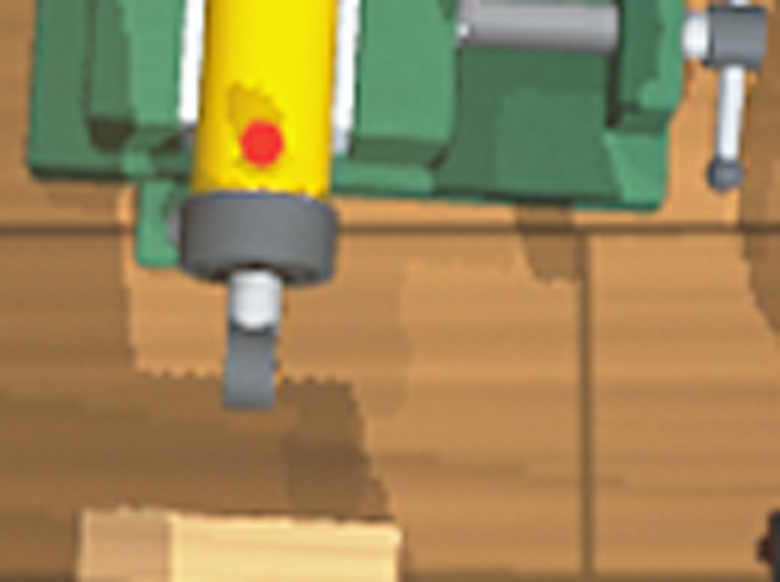

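The top crop shows the gland face's side extremes at (180,265) and (337,272), its lowest point at (255,285), and the eye spanning x 225–275 with its front at y=408. The far slat is in place. I'll compute the gland and eye positions, then view the rest of the crib.

```bash
python3 - <<'E'
from h import *
import pickle
c=pickle.load(open('t3.pkl','rb')); w=lambda p,z:(world(c,np.array(p)/6+[250,110]-.4,z)[:,:2]*1000).round(1)
print('face',w([(180,265),(337,272)],.078).tolist(),w([(255,286)],.046),'eye front',w([(248,408)],.07),'eye',w([(225,385),(275,385)],.085).tolist(),'rod',w([(229,310),(281,310)],.078).tolist())
crop(c,250,182,100,75,8,"pics/t4.png")
E
```

```text
face [[650.7, 33.8], [647.8, -29.5]] [[648.3   3.5]] eye front [[593.8   6.4]] eye [[600.7, 15.6], [600.7, -4.4]] rod [[632.4, 14.0], [632.3, -6.9]]
```

View pics/t4.png

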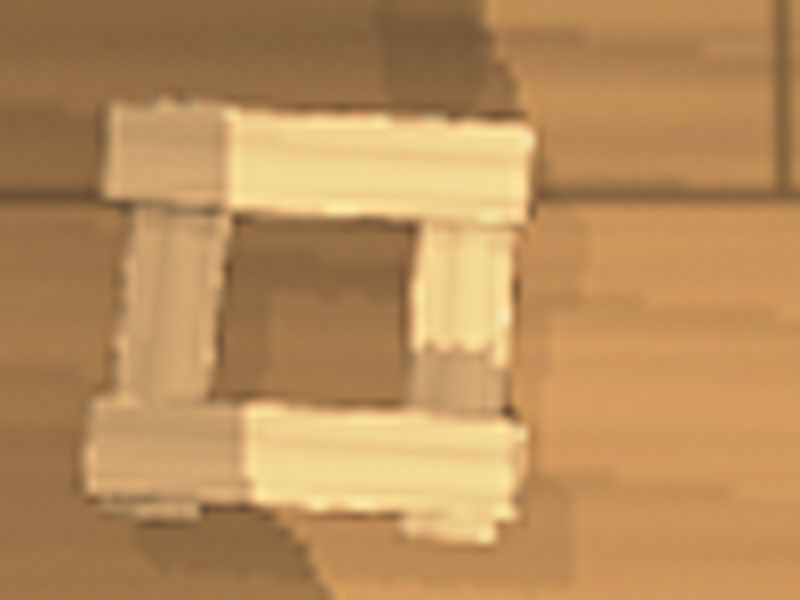

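The crib is complete and square: far slat centre is at (319,162) and near slat centre at (306,459) in the crop. Next comes the eye, at about (0.611, 0.0045).

```bash
python3 - <<'E'
from h import *
import pickle
c=pickle.load(open('t3.pkl','rb')); w=lambda p,z:(world(c,np.array(p)/8+[250,182]-.4,z)[:,:2]*1000).round(1)
for q in([(108,102),(535,125),(105,200),(528,222)],[(93,400),(525,425),(88,497),(517,515)]):
    a=w(q,.054);d=a[0]-a[1];print(a.mean(0),np.degrees(np.arctan2(d[0],d[1])))
go(.611,.0045,.20,176.8);go(.611,.0045,.063,176.8)
E
```

```text
[536.3    10.025] 3.1531221984727673
[445.5   14.05] 3.3077115007992837
shift [0.2042, 0.1655, 0.0015] turn [-0.02, -0.0, -90.21] rows 8.4
shift [0.2043, 0.1656, 0.1385] turn [-0.02, -0.0, -90.21] rows 8.4
```

Request:
servo_tool(plan=[0.05, 0.03, 0, 0, 0, -10, 0.09, 0.06, 0, 0, 0, -20, 0.13, 0.1, 0, 0, 0, -30, 0.17, 0.14, 0, 0, 0, -40, 0.204, 0.1655, 0, 0, 0, -50, 0.204, 0.1655, 0, 0, 0, -90.2, 0.204, 0.1655, 0, 0, 0, -90.2, 0.204, 0.1655, 0, 0, 0, -90.2, 0.204, 0.1655, 0, 0, 0, -90.2, 0.204, 0.1655, 0, 0, 0, -90.2, 0.204, 0.1655, 0, 0, 0, -90.2])

```text
clock: 19.62
eef_pos: [0.6104, 0.008, 0.2015]
ee_rot: [180.0, -0.0, 176.9]
force: [-0.6, -0.3, 0.3]
opening: 0.0498
finger_force: 0.0
```

```bash
python3 - <<'E'
from h import *
import pickle
o=arm.get_obs();print(o['clock'],o['eef_pos'],o['ee_rot'],o['joints'].round(),o['force'])
c=cam("wrist");pickle.dump(c,open('w5.pkl','wb')); crop(c,190,220,180,120,4.4,"pics/w5.png")
go(.611,.0045,.063,176.8)
E
```

```text
19.625 [0.61043192 0.00804437 0.20154627] [ 1.79982351e+02 -1.72463454e-02  1.76938988e+02] [ 22.  28. -38.  93.  18.  65.  66.] [-0.55275915 -0.27019616  0.26527193]
shift [-0.0007, -0.0033, 0.1386] turn [0.01, -0.01, 0.15] rows 2.2
```

View pics/w5.png

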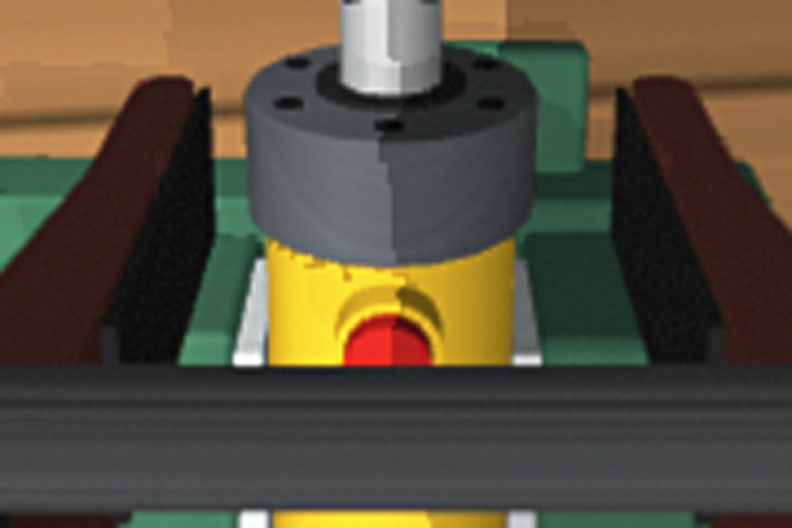

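The view shows the gland face ellipse from (245,93) to (538,93), with its top at (391,140). The rod spans x 341–442, and the cylinder is centred at about x=390.5 at y=350.

```bash
python3 - <<'E'
from h import *
import pickle
c=pickle.load(open('w5.pkl','rb')); w=lambda p,z:(world(c,np.array(p)/4.4+[190,220]-.4,z)[:,:2]*1000).round(1)
print('face',w([(245,93),(538,93)],.078).tolist(),w([(391,140)],.110),w([(391,95)],.089))
print('rod',w([(343,20),(440,20),(341,80),(442,80)],.078).tolist(),'cyl',w([(268,345),(515,345),(268,260),(517,260)],.078).tolist())
E
```

```text
face [[647.2, -30.9], [650.6, 33.2]] [[646.5   1.6]] [[645.1   1.4]]
rod [[631.6, -8.4], [632.7, 12.5], [645.3, -9.7], [646.4, 12.3]] cyl [[709.4, -30.9], [712.4, 26.1], [687.7, -29.1], [690.7, 27.2]]
```

Request:
servo_tool(plan=[0, 0, 0.05, 0, 0, 0, 0, 0, 0.1, 0, 0, 0, 0, 0, 0.1, 0, 0, 0, 0, 0, 0.1, 0, 0, 0])

```text
clock: 20.18
eef_pos: [0.6116, 0.0077, 0.1034]
ee_rot: [180.0, 0.1, 177.0]
force: [0.5, 0.0, 0.4]
opening: 0.0501
finger_force: 0.0
```

```bash
python3 - <<'E'
from h import *
go(.611,.004,.063,176.8);o=arm.get_obs();print(o['eef_pos'],o['ee_rot'])
E
```

```text
shift [0.0005, -0.0038, 0.0404] turn [0.03, 0.09, 0.23] rows 0.6
[0.61163014 0.00772069 0.10336832] [1.79974391e+02 9.48662481e-02 1.77033116e+02]
```

Request:
servo_tool(plan=[0.0005, -0.0038, 0, 0, 0, 0.2, 0.0005, -0.0038, 0.02, 0, 0, 0.2, 0.0005, -0.0038, 0.04, 0, 0, 0.2, 0.0005, -0.0038, 0.04, 0, 0, 0.2, 0.0005, -0.0038, 0.04, 0, 0, 0.2])

```text
clock: 20.8
eef_pos: [0.6099, 0.0036, 0.0614]
ee_rot: [180.0, -0.0, 176.9]
force: [0.4, 1.0, 0.6]
opening: 0.0498
finger_force: 0.0
```

Request:
servo_tool(plan=[0, 0, 0, 0, 0, 0, 0, 0, 0, 0, 0, 0, 0, 0, 0, 0, 0, 0, 0, 0, 0, 0, 0, 0, 0, 0, 0, 0, 0, 0, 0, 0, 0, 0, 0, 0], fingers=-0.8)

```text
clock: 21.55
eef_pos: [0.6101, 0.0034, 0.0619]
ee_rot: [-180.0, 0.0, 176.8]
force: [-0.8, 0.1, 2.8]
opening: 0.0196
finger_force: 30.0
```

```bash
python3 - <<'E'
from h import *
o=arm.get_obs();print(o['clock'],o['eef_pos'],o['ee_rot'],o['opening'],o['finger_force'],o['force'],o['moment'])
E
```

```text
21.55 [0.61009983 0.00335016 0.06185437] [-1.79999720e+02  1.61780689e-02  1.76841595e+02] 0.019612412121248382 29.99788910150528 [-0.75104875  0.1324843   2.7624725 ] [ 0.03130012 -0.06603671 -0.13228582]
```

Request:
servo_tool(plan=[0.005, 0, 0, 0, 0, 0, 0.012, 0, 0, 0, 0, 0, 0.02, 0, 0, 0, 0, 0, 0.028, 0, 0, 0, 0, 0, 0.036, 0, 0, 0, 0, 0, 0.044, 0, 0, 0, 0, 0, 0.05, 0, 0, 0, 0, 0, 0.05, 0, 0, 0, 0, 0])

```text
clock: 22.55
eef_pos: [0.5589, 0.0062, 0.0617]
ee_rot: [-180.0, -0.1, 176.9]
force: [-1.5, 0.3, 3.8]
opening: 0.02
finger_force: 30.0
```

```bash
python3 - <<'E'
from h import *
o=arm.get_obs();print(o['clock'],o['eef_pos'],o['ee_rot'],o['opening'],o['finger_force'],o['force'],o['moment'])
E
```

```text
22.55 [0.55885471 0.00616879 0.06165595] [-1.79971325e+02 -9.32729975e-02  1.76865794e+02] 0.01997268072226722 29.998896718025208 [-1.46707667  0.2923427   3.76362783] [ 0.10701778 -0.27839665 -0.0199115 ]
```

Request:
servo_tool(plan=[0.006, 0, 0, 0, 0, 0, 0.014, 0, 0, 0, 0, 0, 0.022, 0, 0, 0, 0, 0, 0.03, 0, 0, 0, 0, 0, 0.038, 0, 0, 0, 0, 0, 0.046, 0, 0, 0, 0, 0, 0.053, 0, 0, 0, 0, 0, 0.053, 0, 0, 0, 0, 0, 0.053, 0, 0, 0, 0, 0])

```text
clock: 23.68
eef_pos: [0.5054, 0.0089, 0.0612]
ee_rot: [-180.0, -0.2, 176.9]
force: [-4.6, 1.3, 1.4]
opening: 0.02
finger_force: 30.0
```

```bash
python3 - <<'E'
from h import *
import pickle
o=arm.get_obs();print(o['clock'],o['eef_pos'],o['ee_rot'],o['opening'],o['force'],o['moment'])
c=cam("scene");pickle.dump(c,open('s6.pkl','wb'))
t=cam("top");pickle.dump(t,open('t6.pkl','wb'))
a=cv2.resize(c['im'][200:290,260:360],None,fx=4,fy=4,interpolation=cv2.INTER_CUBIC)
b=cv2.resize(t['im'][130:220,250:350],None,fx=4,fy=4,interpolation=cv2.INTER_CUBIC)
cv2.imwrite("pics/f6.png",np.hstack([a,b]))
E
```

```text
23.675 [0.50543029 0.0088891  0.06117647] [-179.95413491   -0.18628587  176.85862169] 0.019975625142209734 [-4.58443959  1.2951088   1.43830106] [0.22392406 0.36630506 0.08710531]
```

View pics/f6.png

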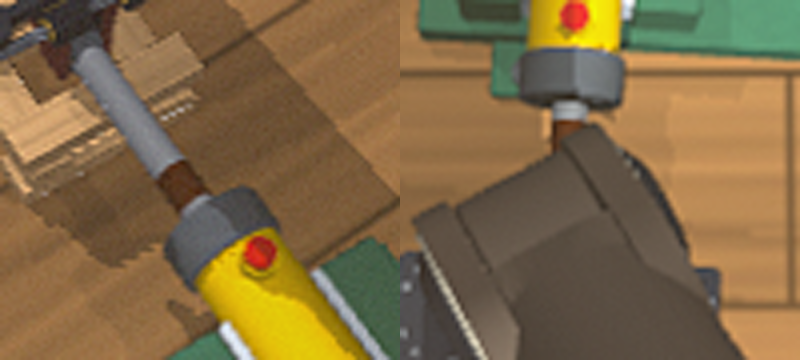

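The whole band is out. In the top crop its inner edge is at about (570,121) and the gland rim at about (570,105), so a short bright strip shows. I'll measure that strip.

```bash
python3 - <<'E'
from h import *
import pickle
t=pickle.load(open('t6.pkl','rb')); w=lambda p,z:(world(t,(np.array(p)-[400,0])/4+[250,130]-.4,z)[:,:2]*1000).round(1).tolist()
print('band edge',w([(553,119),(588,122)],.078),w([(570,121)],.086),'face',w([(519,92),(625,96)],.078),w([(570,108)],.046))
s=pickle.load(open('s6.pkl','rb')); w=lambda p,z:(world(s,np.array(p)/4+[260,200]-.4,z)[:,:2]*1000).round(1).tolist()
print('scene edge',w([(192,203)],.087),'ends',w([(178,213),(207,195)],.078),'face',w([(165,253)],.06),w([(275,203)],.09))
# raw column brightness profile along projected rod axis (top of rod)
for nm,c in(('top',t),('scene',s)):
    ex=np.array([np.cos(np.radians(-3.2)),np.sin(np.radians(-3.2)),0]); P=np.array([.647,.0013,.088])
    d=np.arange(0,50,2.);q=proj(c,P-ex*d[:,None]/1000)
    v=[cv2.getRectSubPix(c['im'],(1,1),(float(a),float(b)))[0,0].tolist() for a,b in q]
    print(nm,[(int(k),x[0],x[2]) for k,x in zip(d,v)])
E
```

```text
band edge [[637.0, 13.8], [635.2, -7.3]] [[634.3, 3.6]] face [[653.6, 34.4], [651.0, -29.7]] [[650.0, 3.5]]
scene edge [[635.4, -3.9]] ends [[632.9, -11.1], [633.4, 9.5]] face [[642.8, -26.4]] [[663.4, 33.6]]
top [(0, 67, 79), (2, 135, 135), (4, 175, 171), (6, 166, 163), (8, 175, 169), (10, 167, 166), (12, 114, 143), (14, 42, 112), (16, 32, 109), (18, 40, 105), (20, 49, 94), (22, 57, 85), (24, 61, 82), (26, 63, 86), (28, 63, 87), (30, 58, 81), (32, 51, 74), (34, 49, 71), (36, 53, 75), (38, 61, 84), (40, 65, 90), (42, 66, 92), (44, 67, 94), (46, 69, 95), (48, 69, 96)]
scene [(0, 106, 100), (2, 105, 99), (4, 100, 94), (6, 100, 96), (8, 116, 114), (10, 141, 133), (12, 106, 115), (14, 28, 77), (16, 22, 80), (18, 28, 84), (20, 35, 88), (22, 35, 86), (24, 34, 86), (26, 36, 87), (28, 31, 85), (30, 29, 83), (32, 27, 82), (34, 22, 85), (36, 42, 91), (38, 115, 118), (40, 137, 131), (42, 136, 130), (44, 134, 129), (46, 134, 130), (48, 134, 129)]
```

Request:
servo_tool(plan=[0.002, 0, 0, 0, 0, 0, 0.0035, 0, 0, 0, 0, 0, 0.0035, 0, 0, 0, 0, 0, 0.0035, 0, 0, 0, 0, 0])

```text
clock: 24.28
eef_pos: [0.5035, 0.0091, 0.0615]
ee_rot: [-180.0, -0.0, 176.8]
force: [0.9, 0.2, -7.0]
opening: 0.0197
finger_force: 30.0
```

```bash
python3 - <<'E'
from h import *
o=arm.get_obs();print(o['clock'],o['eef_pos'],o['ee_rot'],o['opening'],o['force'],o['moment'])
for nm in('top','scene'):
    c=cam(nm);ex=np.array([np.cos(np.radians(-3.2)),np.sin(np.radians(-3.2)),0]); P=np.array([.647,.0013,.088])
    d=np.arange(-4,46,2.);q=proj(c,P-ex*d[:,None]/1000)
    v=[cv2.getRectSubPix(c['im'],(1,1),(float(a),float(b)))[0,0].tolist() for a,b in q]
    print(nm,[(int(k),x[0],x[2]) for k,x in zip(d,v)])
E
```

```text
24.275 [0.50347361 0.00909806 0.06147478] [-1.79994725e+02 -2.71999023e-02  1.76842021e+02] 0.019677976261588206 [ 0.94944268  0.22154195 -6.99704037] [ 0.12806475  0.10522256 -0.01212465]
top [(-4, 71, 76), (-2, 46, 58), (0, 73, 82), (2, 135, 135), (4, 174, 170), (6, 166, 163), (8, 170, 167), (10, 182, 176), (12, 176, 172), (14, 126, 145), (16, 21, 103), (18, 34, 110), (20, 37, 111), (22, 41, 105), (24, 49, 92), (26, 57, 80), (28, 62, 83), (30, 62, 85), (32, 60, 85), (34, 56, 80), (36, 51, 72), (38, 46, 67), (40, 50, 72), (42, 60, 83), (44, 66, 91)]
scene [(-4, 101, 95), (-2, 103, 96), (0, 104, 98), (2, 102, 97), (4, 105, 97), (6, 102, 96), (8, 112, 110), (10, 137, 130), (12, 141, 134), (14, 118, 121), (16, 51, 92), (18, 28, 83), (20, 29, 84), (22, 31, 83), (24, 31, 83), (26, 34, 88), (28, 28, 85), (30, 30, 85), (32, 32, 85), (34, 32, 85), (36, 23, 80), (38, 18, 77), (40, 102, 114), (42, 142, 131), (44, 137, 129)]
```

```bash
python3 -c "
from rig import arm
print(arm.finish_job())"
```

```text
the job is handed in; nothing more can be done
None
```

The crib is finished, and the arm is holding the rod level by its eye, clear of the crib. The whole brown band and about 15 mm of clean rod behind it show outside the gland; I handed the job in at about 24 s.

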